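# Eject and draw the plug gauge from the clock bush

## Robot

A 6-joint arm with a two-finger parallel gripper is mounted at the origin on the work surface. World frame = base frame: x ahead of the robot, y to its left, z up, the work surface at z = 0. Lengths are in m, angles in rad, forces in N, time in s.
With the tool pointing down it reaches from about 0.275 to 0.825 m from the base axis. Payload 4.9 kg.
Tool frame: the origin (TCP) lies between the finger pads; the fingertips stand 14 mm ahead of it and the grasp point (between the pads) lies 5 mm behind it; z points along the fingers, y is the direction in which the jaws open and shut (so a half turn about z gives the same grasp; the last joint's range is limited). The gripper opens to 85 mm and grips with 20 to 120 N. Pads are 22 mm wide; open, the fingers measure 114 mm over their backs; the gripper's body (76 mm by 85 mm) begins 54 mm behind the grasp point. The pads swing forward as they close: fully open they stand 13 mm farther back than shut.
Start: joints at [-1.406, 0.326, -0.193, 1.052, 0, 1.437], TCP at [0.162, -0.526, 0.245] pointing down, gripper open.
Joint ranges: [-2.65, 2.65], [-0.97, 1.79], [-1.3, 1.35], [-1.93, 2.1], [-1.47, 1.37], [-3.14, 3.14]. Speed limits (rad/s): [2.57, 2.57, 3.14, 3.14, 3.14, 3.14].

## Interface

Orientations are given as a rotation vector (axis times angle).
In Python, from plant import r gives the robot as it stands. The module is installed in compiled form; this text tells all that it offers. Calls block until the motion is done:
- r.reach(position, orientation): joint-space move of the TCP to a pose.
- r.servo_line(position, max_speed=0.15, attitude=None, stop_force=None): straight line of the TCP; attitude=None keeps the orientation; max_speed is the mean speed in m/s. With stop_force (N) it stops when the force on the tool has changed by that much, and returns True; else False.
- r.set_joints(angles): joint-space move.
- r.move_gripper(opening): finger opening in m; the grip force is fixed at half the most; returns when the fingers have stopped.
- r.sleep(seconds).
- r.solve_ik(position, orientation): joint angles nearest the present ones, or None.
- r.read_camera(name): name is "scene" or "top" or "wrist"; returns the picture (480x640x3 uint8, blue, green, red); there is no depth.
- r.get_calibration(name): a dict with "K" (3x3 intrinsics, pixels), "rvec" (rotation vector, rad) and "tvec" (3), from world to camera coordinates, as OpenCV has them; the wrist camera has in their place "tool_from_camera" (4x4, takes a point from camera to tool coordinates, whose origin is the TCP and whose axes are the flange's). Camera axes: x right, y down, z forward; pixel columns grow to the right and rows downward; lengths in m; the calibration is good to about 2 mm. A picture is of the moment at which its call begins: read the wrist's pose just before it. get_calibration takes no time and is no camera call.
A pose or a line that the arm cannot do raises r.IKError and nothing moves.
- r.close_job(): hands the job in, once; it reports no verdict.
Trained networks look in the newest picture that a camera, given by its name, has taken for a name from the list of things; names that differ only in an ending like _2 or _b are one class to them, and where a whole thing is asked for, a point or a joint stands for the part that bears it (a point fixed in the world has none). Each returns a list of dicts, best first, with "conf" (0 to 1); they miss things now and then, are a little off and sometimes report something else, mostly with a low value. They report only what shows in the picture. A call takes as long as a camera call.
- r.recognise(camera, thing): "centre" ([column, row] as shares, 0 to 1, of the picture: columns of its width, rows of its height, amid what is visible of it).
- r.place_of(camera, thing): "centre" ([column, row] as shares, 0 to 1, of the picture: columns of its width, rows of its height: a listed point, or the origin of a listed thing).
Readings, each from a call of its own:
- r.get_time(): time.
- r.get_qpos(): joint angles.
- r.get_joint_velocities(): joint speeds.
- r.get_joint_torque(): joint torques, N m.
- r.get_tool_pos(): TCP position.
- r.get_eef_rot(): TCP orientation.
- r.get_wrist_force(): force on the tool from outside, world axes, zero at the start.
- r.get_ft_torque(): the same for the moment, N m.
- r.get_grip_width(): finger opening in m.
Only numpy, scipy, OpenCV 4.12 (cv2) and the standard library are available. Lean on these libraries where they do the work, as an engineer would, in place of code of your own. Each camera call takes 0.05 s, during which the arm holds its last target.

## Task

The plug gauge (blue-dotted head) is sunk flush in the gauging stand: push the stand's red ejector key all the way down to pop its head up, and let the key spring back up. Then grip the gauge's head and draw it straight up, without forcing it sideways, until the whole red band on its shank shows above the brass plate while the black band lower down stays hidden in the stand. Finish holding the gauge still there, upright in its bore and not let go of; leave everything else on the bench undisturbed.

Things in the scene. Friction and masses are not known exactly. Their poses are not given: they have to be found in the camera images.
- bore_mouth (a point): Centre of the round mouth in the brass top plate of the grey gauging stand. Axes: z up along the bore, +y towards the ejector key, whose axis is 90 mm away. The mouth is a pocket 28 mm wide and 26 mm deep; below it a 17 mm bore runs 76 mm on down. Two sprung pads 36 mm below the mouth rub on the shank, so the gauge stays at the height it is left; drawing it takes some 4 to 10 N.
- gauge_head (a point): Centre of the plug gauge's head, an aluminium cylinder 24 mm across, 26 mm tall, blue dot on top; z up along it. At the start its top is flush with the brass plate (this point 13 mm below bore_mouth). The red band is all out once this point is 29 mm above bore_mouth; the black band begins to show at 45 mm; the shank leaves its bore at 63 mm.
- gauge: The loose plug gauge, about 0.12 kg: below the head a steel shank 16 mm across and 76 mm long, with a red band 8 to 16 mm and a black band 32 to 40 mm below the head's underside. Origin at the foot of the shank, 89 mm below the centre of the head, z up.
- key_top (a point): Centre of the top of the red ejector key, a round cap 32 mm across on a steel stem; 34 mm above the brass plate when up. z up.
- ejector_key (a joint): Travel of the ejector key, m: 0 up, 0.024 fully down (stop). A spring returns it when let go. It drives a pin under the gauge that pushes the gauge up as far as the key goes down (24 mm); the pin goes back with the key, the gauge stays up. Needs about 8 to 16 N with the gauge.
- stand: The grey gauging stand, fixed to the bench: foot 118 x 198 mm, 115 mm high, with a flat brass top plate 116 x 116 mm around the bore. Origin under the bore axis on the 3 mm green mat, 115 mm below bore_mouth, same axes.
- pin: Ejector pin inside the stand under the gauge, not visible; origin at its foot.
- spare_gauge_mid (a point): Bystander: spare plug gauge with a brass head, 70 mm long, standing in a wooden rack; this point 55 mm above its foot, in the head.
- barrel_mid (a point): Bystander: brass spring barrel, 52 mm across, 38 mm tall, near the stand; its centre.
- loupe_mid (a point): Bystander: black eyeglass loupe, a cup 42 mm across and 45 mm tall, near the stand; its centre.
- tape_mid (a point): Bystander: blue roll of tape, 90 mm across and 25 mm tall, lying near the stand; its centre.
- bell_mid (a point): Bystander: dark clock bell, 100 mm across and 60 mm tall; half-way up.
- driver_mid (a point): Bystander: green-handled screwdriver, 180 mm long, lying on the table.

How it is judged:
On the way, in this order (a step that is already met when the one before it is completed fails the run):
1. the ejector key is pressed down and the gauge has popped up with it (value of joint ejector_key above 0.02 m and z of gauge_head in the frame of bore_mouth above 0.004 m), for 0.05 s.
2. the key has sprung back up and the gauge stays popped up, not yet drawn (value of joint ejector_key below 0.004 m and z of gauge_head in the frame of bore_mouth between 0.002 and 0.027 m), for 0.1 s.
3. the gripped gauge is drawn until the whole red band shows (z of gauge_head in the frame of bore_mouth above 0.0285 m and contact force between the fingers and gauge above 1 N), for 0.2 s.
At the end, for the whole second after the job is handed in: The fingers hold the gauge (over 1 N) at rest (under 10 mm/s), the centre of its head 28.5 to 45.5 mm above the bore's mouth (red band all out, black band hidden), within 5 mm of the bore's axis and 0.08 rad of upright; the ejector key is up again (within 4 mm) and its pin does not carry the gauge (all of step 3 and z of gauge_head in the frame of bore_mouth below 0.0455 m and horizontal distance between gauge_head and bore_mouth below 0.005 m and angle between gauge_head's own z axis and vertical below 0.08 rad and contact force between gauge and pin below 0.1 N and value of joint ejector_key below 0.004 m and linear speed of gauge below 0.01 m/s); the arm keeps its last pose, push and grip.
It fails at once if the gauge is pulled all but out of its bore (z of gauge_head in the frame of bore_mouth above 0.058 m).
It fails at once if the gauge is forced sideways, jamming it in the bore (over 40 N) (contact force between gauge and stand above 40 N).
It fails at once if a bystander is displaced by more than 25 mm (distance of any of spare_gauge_mid, barrel_mid, loupe_mid, tape_mid, bell_mid, driver_mid from where it was at the start of the episode above 0.025 m).
It also fails if it takes over 42 s, if anything falls off the work surface, if the arm or the gripper's body presses on something with over 40 N, if the wrist force passes 120 N, or if a joint passes its speed limit or range.

## Working session

There is one attempt and no reset: what is moved stays moved. The work goes in short steps, each a Python script; the robot and the scene stay as the last script left them, time stands still between calls to the robot, and variables do not carry over. Pictures are saved under pics/ and viewed, and the job is handed in when it is done.

```bash
mkdir -p pics; ls; python3 - <<'E'
from plant import r
import cv2,numpy as np
for c in ["scene","top","wrist"]:
    im=r.read_camera(c); cv2.imwrite(f"pics/{c}0.png",im)
    k=r.get_calibration(c); print(c,{a:np.round(np.array(b),4).tolist() for a,b in k.items()})
    for t in ["bore_mouth","key_top","gauge_head","stand"]:
        print(t,[(np.round(np.array(d["centre"])*[640,480],1).tolist(),round(d["conf"],2)) for d in r.place_of(c,t)[:3]])
print(r.get_tool_pos(),r.get_eef_rot(),r.get_time(),r.get_grip_width())
E
```

```text
pics
scene {'K': [[456.5787, 0.0, 319.8027], [0.0, 456.5787, 235.5964], [0.0, 0.0, 1.0]], 'rvec': [1.3497, 2.4377, -0.6937], 'tvec': [0.2623, -0.3157, 1.584]}
bore_mouth [([308.0, 241.4], 0.95)]
key_top [([347.1, 236.5], 0.52)]
gauge_head [([310.8, 262.1], 0.63), ([310.2, 241.9], 0.42)]
stand [([313.6, 262.3], 0.73)]
top {'K': [[599.9552, 0.0, 318.2495], [0.0, 599.9552, 239.2668], [0.0, 0.0, 1.0]], 'rvec': [2.1343, -2.1828, 0.1795], 'tvec': [0.0092, 0.5339, 1.3748]}
bore_mouth [([319.5, 229.1], 0.58)]
key_top [([283.7, 244.9], 0.43)]
gauge_head [([319.3, 229.2], 0.62)]
stand [([312.3, 237.1], 0.61)]
wrist {'K': [[401.9487, 0.0, 317.1634], [0.0, 401.9487, 236.2588], [0.0, 0.0, 1.0]], 'tool_from_camera': [[-0.0013, -0.948, -0.3182, 0.0822], [1.0, -0.0012, -0.0005, 0.0011], [0.0001, -0.3182, 0.948, -0.1281], [0.0, 0.0, 0.0, 1.0]]}
bore_mouth []
key_top []
gauge_head []
stand []
[ 0.16189554 -0.52564008  0.24531044] [ 3.10660019e+00  4.67536602e-01 -2.09654059e-06] 0.75 0.08538238607007752
```

View pics/scene0.png

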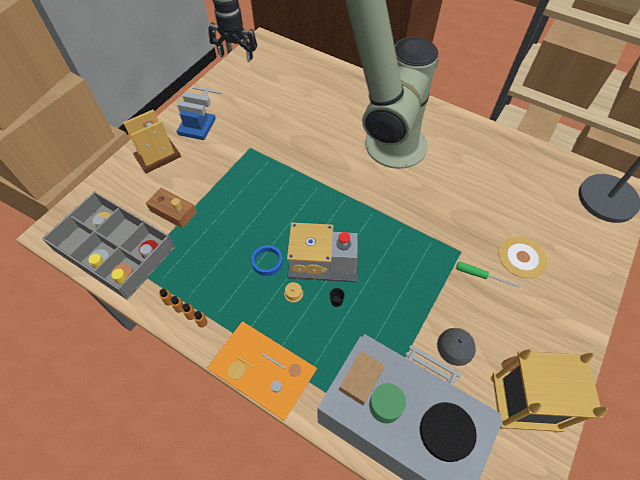

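View pics/top0.png

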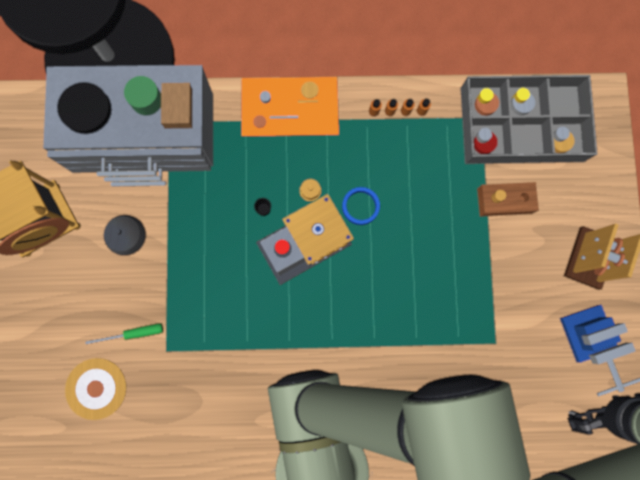

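```bash
cat > h.py <<'E'
import numpy as np,cv2
from plant import r
from scipy.spatial.transform import Rotation as R
def P(c):
    k=r.get_calibration(c)
    if c=="wrist":
        T=np.eye(4);T[:3,:3]=R.from_rotvec(r.get_eef_rot()).as_matrix();T[:3,3]=r.get_tool_pos()
        M=np.linalg.inv(T@np.array(k["tool_from_camera"]))
        return np.array(k["K"])@M[:3]
    return np.array(k["K"])@np.c_[cv2.Rodrigues(np.array(k["rvec"]))[0],np.array(k["tvec"])]
def tri(Pa,a,Pb,b):
    X=cv2.triangulatePoints(Pa,Pb,np.array(a,float).reshape(2,1),np.array(b,float).reshape(2,1))[:,0]
    return X[:3]/X[3]
def onz(Pm,px,z):
    H=Pm[:,[0,1,3]].copy();H[:,2]+=Pm[:,2]*z
    v=np.linalg.solve(H,[px[0],px[1],1]);return v[:2]/v[2]
def proj(Pm,X):
    v=Pm@np.append(X,1);return v[:2]/v[2]
E
python3 - <<'E'
from h import *
S,T=P("scene"),P("top")
print("bore",tri(S,[308,241.4],T,[319.5,229.1]),"key",tri(S,[347.1,236.5],T,[283.7,244.9]))
print("top@118",onz(T,[319.5,229.1],.118),"key@152",onz(T,[283.7,244.9],.152))
print("sc@118",onz(S,[308,241.4],.118),"key@152",onz(S,[347.1,236.5],.152))
E
```

```text
bore [ 0.54655214 -0.00482455  0.11203608] key [0.50447994 0.07964709 0.15523168]
top@118 [ 0.54530486 -0.00406333] key@152 [0.50694084 0.07496299]
sc@118 [ 0.5499586  -0.00383585] key@152 [0.49926496 0.08711465]
```

The scene view shows the gauge's blue dot at about (310,241) and the red key at about (344,239). In the top view they are at (318,229) and (283,247). The barrel, loupe and tape stand close to the stand but are low. Next I'll refine with two wrist views.

```bash
cat >> h.py <<'E'
def ori(u,sgn=1):  # jaw axis across stand y axis u
    u=np.array(u)/np.linalg.norm(u); xt=np.array([u[0],u[1],0])*sgn
    z=np.array([0,0,-1.]); return R.from_matrix(np.c_[xt,np.cross(z,xt),z]).as_rotvec()
E
python3 - <<'E'
from h import *
b=np.array([.5468,-.0045]);k=np.array([.5045,.0765]);u=(k-b)/np.linalg.norm(k-b);print(u,np.linalg.norm(k-b))
for s in (1,-1):
    q=r.solve_ik([*b,.28],ori(u,s));print(s,q)
s=min((1,-1),key=lambda s:abs(np.array(r.solve_ik([*b,.28],ori(u,s)))-r.get_qpos()).max())
print(s)
for n,p in (("A",b-.03*u),("B",b+.06*u)):
    r.reach([*p,.29],ori(u,s))
    np.save(f"P{n}.npy",P("wrist"));im=r.read_camera("wrist");cv2.imwrite(f"pics/w{n}.png",im)
    for t in ["bore_mouth","key_top","gauge_head"]:
        print(n,t,[(np.round(np.array(d["centre"])*[640,480],1).tolist(),round(d["conf"],2)) for d in r.place_of("wrist",t)[:3]])
print(r.get_time(),r.get_tool_pos())
E
```

```text
[-0.46290257  0.88640917] 0.09137992120810787
1 [-0.14323602  0.29986722 -0.13965896  1.13127015  0.          0.94629337]
-1 [-0.14323602  0.29986722 -0.13965896  1.13127015  0.         -2.19529928]
1
A bore_mouth [([318.1, 169.7], 0.72), ([322.9, 152.9], 0.52)]
A key_top [([317.1, 22.3], 0.77)]
A gauge_head [([321.4, 166.8], 0.93)]
B bore_mouth [([317.9, 282.1], 0.64)]
B key_top [([317.5, 174.9], 0.8), ([318.1, 280.0], 0.48)]
B gauge_head [([317.9, 273.2], 0.94)]
3.875 [0.51960961 0.04782392 0.28994678]
```

View pics/wA.png

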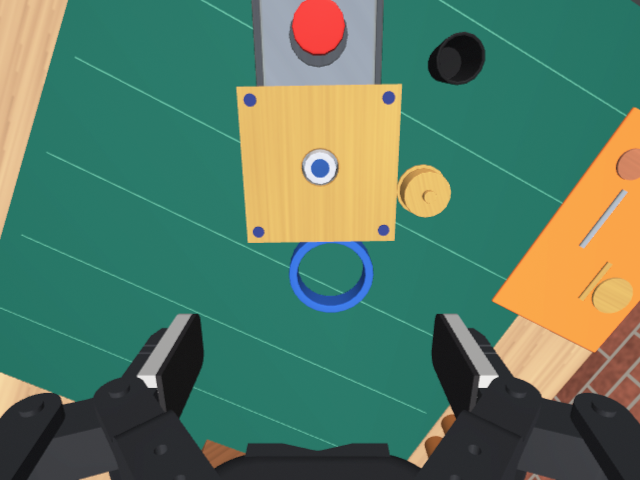

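View pics/wB.png

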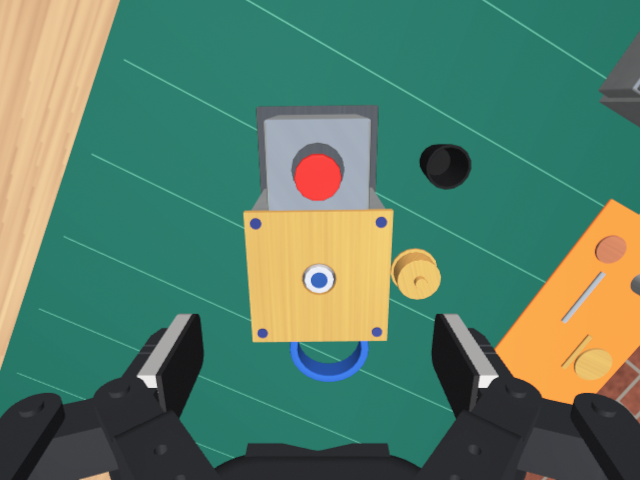

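```bash
python3 - <<'E'
from h import *
A,B=np.load("PA.npy"),np.load("PB.npy")
for n in "AB":
    im=cv2.imread(f"pics/w{n}.png");h=cv2.cvtColor(im,cv2.COLOR_BGR2HSV)
    for nm,m in (("red",((h[...,0]<8)|(h[...,0]>172))&(h[...,1]>150)&(h[...,2]>80)),("blue",(h[...,0]>95)&(h[...,0]<130)&(h[...,1]>130)&(h[...,2]>50))):
        _,_,st,ce=cv2.connectedComponentsWithStats(m.astype(np.uint8))
        print(n,nm,[(st[i].tolist(),ce[i].round(1).tolist()) for i in range(1,len(st)) if st[i][4]>60])
print(tri(A,[318.1,169.7],B,[317.9,282.1]),tri(A,[317.1,22.3],B,[317.5,174.9]))
E
```

```text
A red [([292, 0, 53, 55, 2331], [318.0, 26.0])]
A blue [([383, 92, 11, 11, 99], [388.1, 97.1]), ([244, 94, 11, 12, 100], [249.2, 99.4]), ([311, 159, 18, 18, 245], [319.7, 167.8]), ([379, 225, 9, 10, 73], [383.1, 229.5]), ([253, 227, 10, 10, 76], [257.8, 231.5]), ([289, 242, 85, 71, 2473], [330.7, 280.2])]
B red [([294, 154, 47, 46, 1693], [317.3, 176.6])]
B blue [([251, 219, 9, 9, 71], [255.1, 223.1]), ([376, 218, 10, 9, 71], [380.7, 221.8]), ([311, 273, 16, 15, 185], [318.5, 279.8]), ([289, 341, 80, 41, 1660], [329.0, 363.6])]
[ 0.54632746 -0.00232803  0.12074719] [0.50313139 0.07949415 0.15039054]
```

Wrist view A shows the blue dot at (319.7,167.8) and the key cap at (318,26). View B shows them at (318.5,279.8) and (317.3,176.6). The colour blobs agree with the networks, so I'll use the blobs.

```bash
python3 - <<'E'
from h import *
A,B,S,T=np.load("PA.npy"),np.load("PB.npy"),P("scene"),P("top")
b=tri(A,[319.7,167.8],B,[318.5,279.8]);k=tri(A,[318,26.5],B,[317.3,176.6])
print(b,k,np.linalg.norm(b[:2]-k[:2]))
print("dot@118",onz(A,[319.7,167.8],.118),onz(B,[318.5,279.8],.118),onz(T,[318,229.3],.118),onz(S,[310.5,241.5],.118))
print("key@152",onz(A,[318,26.5],.152),onz(B,[317.3,176.6],.152))
# plate yaw from screws
for n,M,pts in (("A",A,[[388.1,97.1],[249.2,99.4],[383.1,229.5],[257.8,231.5]]),):
    g=[onz(M,p,.118) for p in pts];print(np.round(g,4),np.mean(g,0)); d=(g[0]-g[2]+g[1]-g[3]);print(d/np.linalg.norm(d))
E
```

```text
[ 0.54658179 -0.00099227  0.11862358] [0.50411029 0.07805679 0.14710923] 0.08973617845656068
dot@118 [ 0.54671169 -0.00103481] [ 0.54663487 -0.00128803] [ 0.54492261 -0.0007143 ] [0.54662237 0.00207362]
key@152 [0.5045005 0.0773836] [0.5036666  0.07880976]
[[ 0.5665  0.0653]
 [ 0.4802  0.0188]
 [ 0.613  -0.0209]
 [ 0.5267 -0.0676]] [ 0.54660732 -0.00110201]
[-0.47415591  0.88044089]
```

The measurements agree: bore at (0.5466,-0.0011), plate z about 0.118, key at (0.5040,0.0781), 90 mm apart. I'll press the key now.

```bash
python3 - <<'E'
from h import *
u=[-.474,.8804];o=ori(u);k=[.5040,.0781]
r.move_gripper(0.0)
r.reach([*k,.185],o)
f0=r.get_wrist_force()
c=r.servo_line([*k,.136],max_speed=.03,stop_force=28)
r.sleep(.15)
print(c,r.get_tool_pos(),r.get_wrist_force()-f0,r.get_time())
im=r.read_camera("wrist");cv2.imwrite("pics/press.png",im)
c2=r.servo_line([*k,.20],max_speed=.08)
print(r.get_wrist_force()-f0,r.get_time(),r.get_grip_width())
im=r.read_camera("wrist");cv2.imwrite("pics/rel.png",im)
E
```

```text
True [0.50399155 0.07808344 0.14199325] [-1.69587376 -0.35863142  8.66145265] 6.6583
[-0.17296118 -0.42048039 -0.45007078] 7.5917 -0.0001865706023377433
```

View pics/press.png

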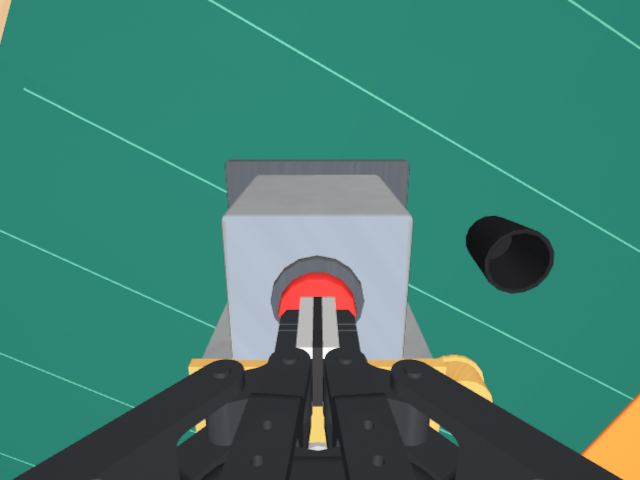

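View pics/rel.png

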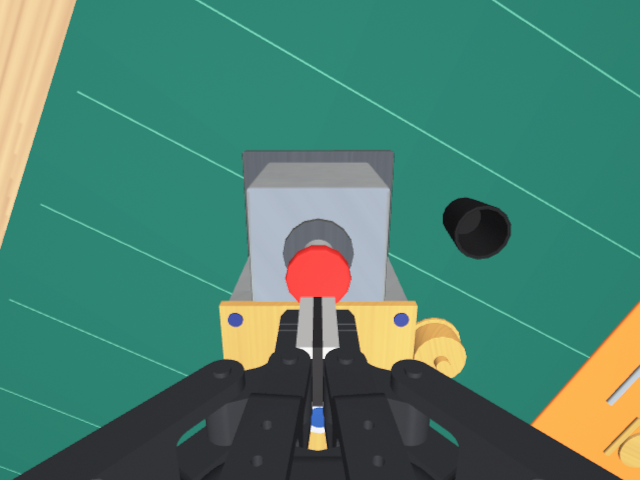

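The press picture shows the key down, and the TCP stopped at 0.142, which puts the tips at 0.128, the stop height. After release the cap is up again at (318,276) and the blue dot shows at (318,418). Next I'll open the gripper and measure the head's height from two wrist positions.

```bash
python3 - <<'E'
from h import *
u=np.array([-.474,.8804]);o=ori(u);b=np.array([.5466,-.0011])
r.servo_line([.504,.0781,.25],max_speed=.15)
r.move_gripper(0.085)
def dot(n):
    M=P("wrist");im=r.read_camera("wrist");cv2.imwrite(f"pics/{n}.png",im)
    h=cv2.cvtColor(im,cv2.COLOR_BGR2HSV);m=(h[...,0]>95)&(h[...,0]<130)&(h[...,1]>130)&(h[...,2]>50)
    g=proj(M,[*b,.142]);_,_,st,ce=cv2.connectedComponentsWithStats(m.astype(np.uint8))
    i=min([i for i in range(1,len(st)) if st[i][4]>100],key=lambda i:np.linalg.norm(ce[i]-g))
    print(n,g,ce[i],st[i]);return M,ce[i]
M1,a=dot("h1")
r.servo_line([*(b-.01*u),.25],max_speed=.15)
M2,c=dot("h2")
print(tri(M1,a,M2,c),onz(M2,c,.142),r.get_time(),r.get_tool_pos())
E
```

```text
h1 [317.1262521 361.5559416] [318.09311741 362.17813765] [309 354  19  17 247]
h2 [317.4437294  224.34291742] [318.91830986 224.68169014] [308 215  22  21 355]
[ 0.54729453 -0.00073489  0.14269141] [ 0.54749904 -0.00086307] 9.825 [ 0.55080723 -0.00919026  0.24991573]
```

View pics/h2.png

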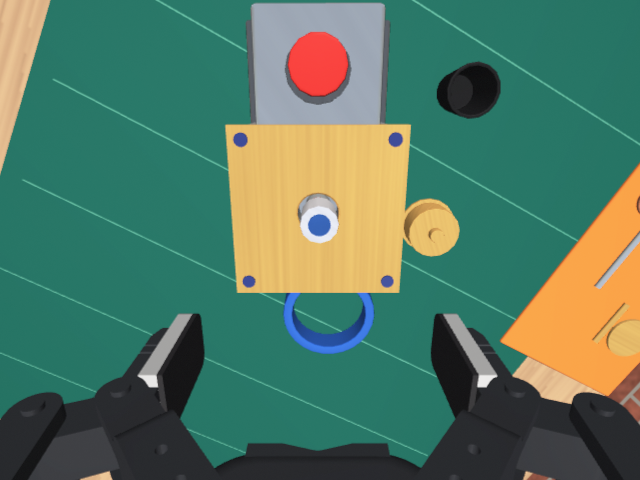

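The popped head's top triangulates to z=0.1427 (24 mm up) at about (0.547,-0.001). The picture shows the key up at (318,65). I'll descend with the jaws partly open, then centre by light touch before gripping, so the gauge isn't forced sideways.

```bash
python3 - <<'E'
from h import *
u=np.array([-.474,.8804]);o=ori(u);x=np.array([u[1],-u[0]])
b=np.array([.5470,-.0010])
r.move_gripper(.05)
r.servo_line([*b,.17],max_speed=.12)
print(r.servo_line([*b,.135],max_speed=.04,stop_force=8),r.get_tool_pos(),r.get_time())
r.move_gripper(.032); print(r.get_grip_width(),r.get_wrist_force())
e=[]
for s in (1,-1):
    t=b+s*.008*x
    c=r.servo_line([*t,.135],max_speed=.01,stop_force=2.0)
    p=(np.array(r.get_tool_pos())[:2]-b)@x; e.append(p);print(s,c,p,r.get_wrist_force(),r.get_time())
    r.servo_line([*b,.135],max_speed=.02)
print(e,np.mean(e),r.get_wrist_force(),r.get_time())
cv2.imwrite("pics/g1.png",r.read_camera("wrist"))
E
```

```text
False [ 0.54721953 -0.00102697  0.1352294 ] 12.1167
0.0322703623425419 [-0.1642335  -0.70759151  0.3546116 ]
1 True 0.004854587546869636 [-0.99892312 -0.00624315  0.49480367] 13.0167
-1 True -0.005886316028773616 [0.95970135 0.57406812 0.7159153 ] 14.0417
[np.float64(0.004854587546869636), np.float64(-0.005886316028773616)] -0.0005158642409519901 [-0.57280998  0.62338418 -0.73683142] 14.5167
```

View pics/g1.png

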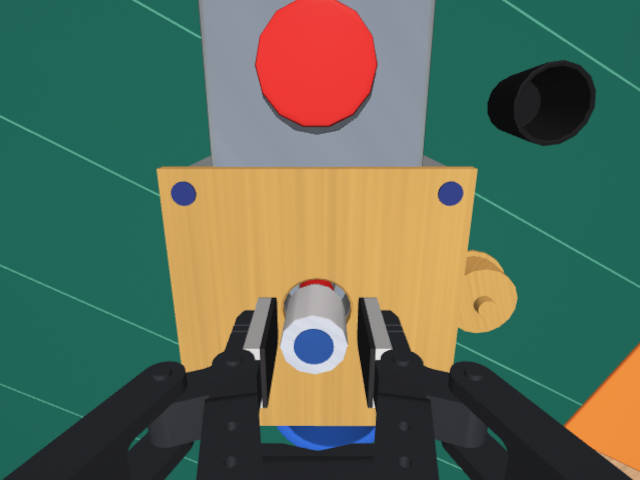

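The picture shows the head between the pads: dot at (314,345), pads at about 272 and 362, key up. Touch centering puts the centre 0.5 mm towards -x of the stand. I'll shift by that, close in steps and watch the lateral force.

```bash
python3 - <<'E'
from h import *
u=np.array([-.474,.8804]);x=np.array([u[1],-u[0]])
b=np.array([.5470,-.0010])-.0005*x
r.servo_line([*b,.135],max_speed=.02)
def F(): 
    v=np.mean([r.get_wrist_force() for _ in range(5)],0);return np.round([v[:2]@x,v[:2]@u,v[2]],2)
print(F())
for w in (.027,.025,.0245,0.0):
    r.move_gripper(w);r.sleep(.1);print(w,r.get_grip_width(),F(),np.round(r.get_tool_pos(),4))
print(np.round(r.get_ft_torque(),2),r.get_time())
cv2.imwrite("pics/g2.png",r.read_camera("wrist"))
E
```

```text
[-0.18 -0.25  0.04]
0.027 0.026982559944564694 [ 0.39 -0.25 -0.35] [ 0.5466 -0.0013  0.135 ]
0.025 0.024884947285004795 [-0.33  0.25  0.39] [ 0.5465 -0.0012  0.135 ]
0.0245 0.024616605289678673 [-0.98 -0.94  0.13] [ 0.5465 -0.0012  0.135 ]
0.0 0.021984683887586356 [-0.4  -0.82 -0.21] [ 0.5465 -0.0012  0.1349]
[-0.05 -0.04 -0.05] 16.0917
```

View pics/g2.png

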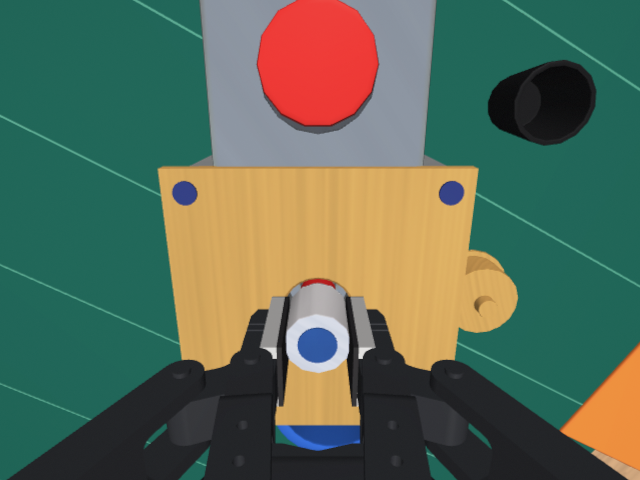

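The jaws are gripped symmetrically on the head (dot at (318,345)) and lateral force stays under 1 N. I'll draw up 25.5 mm in steps, watching force.

```bash
python3 - <<'E'
from h import *
u=np.array([-.474,.8804]);x=np.array([u[1],-u[0]])
p0=np.array(r.get_tool_pos())
def F(): 
    v=np.mean([r.get_wrist_force() for _ in range(5)],0);return np.round([v[:2]@x,v[:2]@u,v[2]],2)
b=np.array([.5470,-.0010])-.0005*x
for dz in (.006,.013,.0195,.0255):
    s=r.servo_line([*b,.135+dz],max_speed=.025,stop_force=25);print(dz,s,F(),r.get_grip_width())
    if s or np.abs(F()[:2]).max()>8: break
r.sleep(.4);print(np.round(r.get_tool_pos(),4),F(),np.round(r.get_ft_torque(),2),r.get_time())
for c in ("wrist","scene","top"):
    im=r.read_camera(c);cv2.imwrite(f"pics/up_{c}.png",im)
    print(c,[(np.round(np.array(d["centre"])*[640,480],1).tolist(),round(d["conf"],2)) for d in r.place_of(c,"gauge_head")[:2]],proj(P(c),[.5466,-.0012,.1545]))
im=cv2.imread("pics/up_scene.png")[190:310,240:400];cv2.imwrite("pics/up_crop.png",cv2.resize(im,(800,600),interpolation=cv2.INTER_CUBIC))
E
```

```text
0.006 False [-1.28  0.51  0.78] 0.021658687175258085
0.013 False [-0.27  1.13  0.96] 0.022011404112680048
0.0195 False [-2.01  0.22  2.8 ] 0.02210252384547661
0.0255 False [-1.31  1.21 -0.65] 0.02208676793085712
[ 0.5468 -0.0013  0.1608] [0.11 0.41 4.26] [0.02 0.35 0.02] 18.1667
wrist [([317.9, 324.5], 0.82)] [316.40084999 324.50147692]
scene [] [309.27187207 233.7919066 ]
top [] [318.57466126 225.86266975]
```

View pics/up_wrist.png

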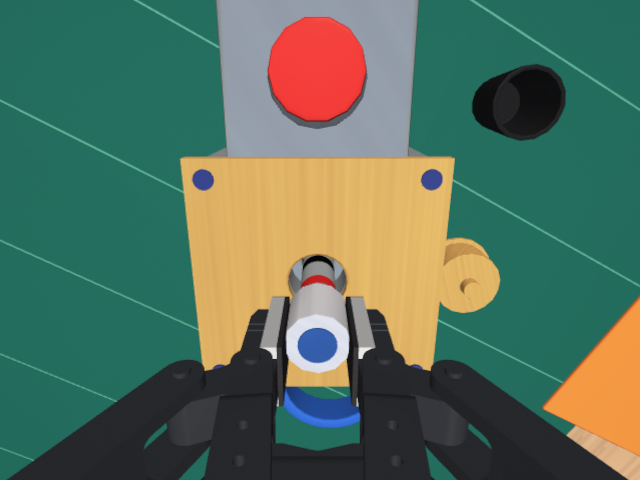

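View pics/up_crop.png

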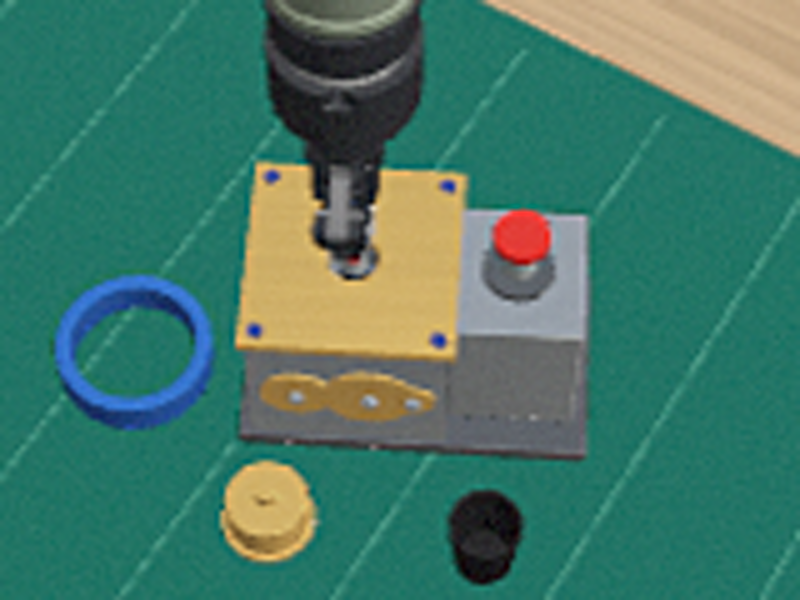

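After the lift the dot is still at (318,345) in the wrist view, so nothing slipped. The red band shows below the head at (317,282) and the shank runs centrally in the mouth. The dark patch at (317,262) is down inside the pocket. The key is up at (317,68) and the bystanders haven't moved. One last numeric check, then I hand in.

```bash
python3 - <<'E'
from h import *
M=P("wrist");im=r.read_camera("wrist");cv2.imwrite("pics/fin.png",im)
h=cv2.cvtColor(im,cv2.COLOR_BGR2HSV);m=((h[...,0]>95)&(h[...,0]<130)&(h[...,1]>130)&(h[...,2]>50)).astype(np.uint8)
_,_,st,ce=cv2.connectedComponentsWithStats(m)
i=min([i for i in range(1,len(st)) if st[i][4]>100],key=lambda i:np.linalg.norm(ce[i]-[318,345]))
print("dot",ce[i],st[i],"xy@.1677",onz(M,ce[i],.1677))
# same dot size/pos in pre-lift picture
h=cv2.cvtColor(cv2.imread("pics/g2.png"),cv2.COLOR_BGR2HSV);m=((h[...,0]>95)&(h[...,0]<130)&(h[...,1]>130)&(h[...,2]>50)).astype(np.uint8)
_,_,st,ce=cv2.connectedComponentsWithStats(m);i=min([i for i in range(1,len(st)) if st[i][4]>100],key=lambda i:np.linalg.norm(ce[i]-[318,345]));print("pre",ce[i],st[i])
print(r.get_tool_pos(),r.get_wrist_force(),np.abs(r.get_joint_velocities()).max(),r.get_grip_width(),r.get_time())
r.close_job()
E
```

```text
dot [316.93659942 344.83861671] [ 298  328   39   34 1041] xy@.1677 [ 0.54686094 -0.00121651]
pre [316.87476099 344.67686424] [ 298  328   39   34 1046]
[ 0.5466934  -0.00123051  0.16058514] [-1.36049487 -0.41720441  1.66953412] 0.0072567859088178465 0.0220290550867764 18.5167
the job is handed in; nothing more can be done
```

The job is done and handed in at about 18.5 s of the 42 s allowed; `close_job` gives no verdict, so the result isn't confirmed.

- **Key:** I pressed it to its stop, with the fingertips at z ≈ 0.128, and it sprang back up. That popped the head up by 24 mm, which I measured from two wrist views.
- **Grip and draw:** I centred the jaws on the head by light touch, gripped it and drew it straight up about 25.6 mm. Sideways force read at most about 2 N.
- **Final position:** I estimate the head centre at 36 to 37 mm above the mouth, within about 0.5 mm of the bore axis. This comes from the lift distance plus the measured pop-up height, as I took no separate two-view measurement of the final height.
- **Last checks:** The head's position in the wrist view was unchanged by the lift, so the grip did not slip. The gripper was still holding at 22 mm opening, the arm was at rest, and the key was up. The barrel, loupe and tape looked undisturbed; I only checked the other bystanders against the path of the arm.

**Unconfirmed or disagreeing:**
- The networks did not find the head in the final scene and top views, because the gripper hid it.
- I never measured how upright the gauge is; it only looked straight in the wrist picture.
- Vertical force readings during the draw were noisy, between -0.7 and 4.3 N.
- The black band can be seen by looking down into the open pocket, but by my estimate it is about 8 mm below the plate.

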